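# Set sprung tweezers to the gauge marks and hold

### The arm

A 6-joint arm with a two-finger parallel gripper is mounted at the origin on the work surface. World frame = base frame: x ahead of the robot, y to its left, z up, the work surface at z = 0. Lengths are in m, angles in rad, forces in N, time in s.
With the tool pointing down it reaches from about 0.3 to 0.75 m from the base axis. Payload 8.5 kg.
Tool frame: the origin (TCP) lies on the centre line of the jaws, within the pads' length; the fingertips stand 14 mm ahead of it and the grasp point (between the pads) lies 5 mm behind it (bot.tcp_to_tips is the distance from the TCP to the fingertips, in m); z points along the fingers, y is the line along which they close (so a half turn about z gives the same grasp; the last joint's range is limited). The gripper opens to 88 mm and grips with 3 to 60 N. Pads are 18 mm wide; open, the fingers measure 123 mm over their backs; the gripper's body (75 mm by 187 mm) begins 45 mm behind the grasp point.
Start: joints at [-0.215, 0.381, 1.297, -0, 1.464, -0.215], TCP at [0.55, 0, 0.253] pointing down, gripper open.
Joint ranges: [-3.11, 3.11], [-0.89, 2.33], [0.22, 2.48], [-1.42, 4.56], [0.17, 2.85], [-2.88, 2.88]. Speed limits (rad/s): [2.39, 2.39, 3.14, 3.14, 3.14, 3.14].

### API

Orientations are given as a rotation vector (axis times angle).
In Python, from station import bot, imaging, workorder gives the robot as it stands.
- The arm moves only by the tool move_arm, never from a script. Its argument "deltas" is text: rows parted by semicolons, each of 5 numbers parted by spaces: the closure in counts, from 0 (fully open) to 255 (shut), then the shift along the tool's x, y, z in mm, then the turn about the tool's z in degrees. In form: gripper tx ty tz turn; .... A call has 1 to 10 rows; each row is the pose to reach, as a shift and turn from the pose commanded when the call began, along the tool's axes at that moment; what a row does not reach only later rows make up. A row lasts 1/10 s, in which the tool goes at most 50 mm and 8.59 degrees, less where a joint would pass 70% of its speed; a pose out of reach is approached as far as the arm can. A call with a gripper value outside its range is refused whole. The fingers move at their own pace and stop on an object; "squeeze" is the grip in N (left out, the last holds). Time passes only in rows, so rows that repeat a pose let the fingers close. It gives the time, the measured TCP pose, the force, the opening and the grip force at its end, in the units of the state.
- bot.get_obs(): the state, without advancing time (a new reading comes with each control period).
- imaging.grab_frame(name): name is "scene" or "side" or "wrist"; returns the picture (480x640x3 uint8, red, green, blue); there is no depth.
- imaging.get_calibration(name): a dict with "camera_matrix" (3x3 intrinsics, pixels), "xyz" and "attitude" of the camera in the world. Camera axes: x right, y down, z forward; pixel columns grow to the right and rows downward; lengths in m; the calibration is good to about 2 mm. A picture is of the moment at which its call begins: read the wrist's pose just before it. get_calibration takes no time and is no camera call; for the wrist camera it gives the pose at the moment of the call.
- workorder.job_done(): hands the job in; it is judged then, once.
The state is a dict: "t": time; "joint_pos": joint angles; "qd": joint speeds; "effort": joint torques, N m; "ee_pos": TCP position; "tool_rot": TCP orientation; "contact_force": force on the tool from outside, world axes, zero at the start; "moment": the same for the moment, N m; "opening": finger opening in m; "grasp_force": force on a finger pad.
Only numpy, scipy, OpenCV 4.12 (cv2) and the standard library are available. Lean on these libraries where they do the work, as an engineer would, in place of code of your own. Each camera call takes 0.05 s, during which the arm holds its last target. There are 200 camera calls.

### The job

A small roll of tape is parked on the spindle between the arms of the tweezers clamped on the black stand: lift it off and stand it upright in the white tray. Then squeeze the two tweezer arms together until the inner faces of the tips are as far apart as the middles of the two black lines on the gauge block under the tips, and hold that gap steady for a couple of seconds, finishing while still holding it. Leave everything else where it is.

Things in the scene. Friction and masses are not known exactly. Their poses are not given: they have to be found in the camera images.
- stand: Black base plate of the setting stand, fixed, 270 x 140 x 12 mm; origin at the centre of its underside, x along the tweezers towards their tips, y to the tweezers' left. Two steel tweezer arms run level along x, at mid-height 42 mm above the table, from a grey clamp block (x = -112 mm, 36 mm wide, 58 mm tall) to the tips at x = +100 mm. The spindle stands at x = +55 mm, y = 0.
- blade_left: Left tweezer arm, steel strip 200 mm long, 12 mm tall (36 to 48 mm above the table), 4 mm thick for 150 mm from its hinge, then 3 mm thick, 7 mm tall. Origin on its upright hinge axis, at x = -100 mm, y = +10 mm on the stand; its own x runs along its inner face to the tip. A spring holds it open at 0.093 rad from the stand's x axis; it can be pushed inwards by 0.113 rad.
- blade_right: Right tweezer arm, mirror image of the left, hinge at x = -100 mm, y = -10 mm in the stand's frame.
- finger_grip (a point): Point midway between the ribbed finger grips on the outer faces of the arms, 120 mm from the hinges, mid-height (42 mm above the table). Open, the tweezers measure 50 mm over both arms there; the width there changes by 0.6 of the change in tip gap. Squeezing there takes 2 N to start and 4.5 to 6 N at the marks. Beside and below are only the base plate and free space.
- tip_left (a point): Inner face of the left arm at its very tip, mid-height (42 mm above the table). The distance between both tip points is the tip gap: about 57 mm when open, 12 mm at the arms' inward stops.
- tip_right (a point): Inner face of the right arm at its very tip, mid-height.
- spindle_top (a point): Centre of the top of the steel spindle, 11 mm in diameter, 70 mm above the table; it rises from a grey collar, 28 mm in diameter, whose top is 28 mm above the table.
- gauge_seat (a point): Place of the gauge block in use, on the base plate right below the tips (12 mm above the table).
- gauge_narrow: Gauge block, white, 44 x 44 x 18 mm, fixed, with two parallel black lines 3 mm wide along the stand's x on its top, 20 mm apart between line centres; origin at the centre of its underside. One gauge block is on gauge_seat under the tips and counts; the other is stored on the base plate near the clamp, to the tweezers' right. Which is which varies.
- gauge_wide: Gauge block of the same size whose two lines are 32 mm apart between line centres.
- roll: Small roll of white tape on a cardboard core, 40 mm outer diameter, 48 mm tall, bore 18 mm, about 60 g, loose; origin at the centre of its underside, z along the bore. It stands upright on the spindle's collar (underside 28 mm, top 76 mm above the table), the spindle's top 6 mm down inside its bore; the tweezer arms pass about 4 mm from its sides and reach up to 48 mm above the table.
- tray: Open white tray, fixed, 130 x 130 x 22 mm, walls and floor 4 to 5 mm thick, empty; origin at the centre of its underside.
- big_roll: Large roll of packing tape lying flat, 110 mm in diameter, 50 mm tall, to be left alone; origin under its centre.
- bottle: Small bottle with a red cap, 48 mm in diameter, 120 mm tall, to be left alone.
- beaker: Glass cup, 64 mm in diameter, 70 mm tall, to be left alone.
- stopper: Red tube stopper, 22 mm in diameter, 26 mm tall, to be left alone.
- notepad: White notepad, 150 x 100 x 12 mm, to be left alone.
- driver: Screwdriver, 160 mm long, to be left alone.
Mind the look-alikes: they are no part of the job. What is meant by the roll is not blue or green, and is the smaller of those in its own colour.

How it is judged:
On the way, in this order (a step that is already met when the one before it is completed fails the run):
1. the small roll is off the spindle and stands upright in the tray, let go (x of roll in the frame of tray between -0.06 and 0.06 m and y of roll in the frame of tray between -0.06 and 0.06 m and z of roll in the frame of tray below 0.012 m and angle between roll's own z axis and vertical below 0.15 rad and linear speed of roll below 0.03 m/s and contact force between the fingers and roll below 0.1 N), for 0.2 s.
2. both arms are squeezed by the fingers and the tip gap is at the marks of the gauge block in use, held steady (((horizontal distance between gauge_narrow and gauge_seat below 0.03 m and distance between tip_left and tip_right between 0.017 and 0.023 m) or (horizontal distance between gauge_wide and gauge_seat below 0.03 m and distance between tip_left and tip_right between 0.029 and 0.035 m)) and contact force between the fingers and blade_left above 0.5 N and contact force between the fingers and blade_right above 0.5 N and angular speed of each of blade_left, blade_right below 0.05 rad/s), for 1 s.
At the end, for the whole second after the job is handed in: The small roll stands upright at rest on the floor of the tray, released, and the fingers press both tweezer arms with the tip gap within 3 mm of the line spacing of the gauge block under the tips (20 or 32 mm), steady (all of step 1 and all of step 2); the arm keeps its last pose, push and grip.
It fails at once if a bystander is moved by more than 30 mm (distance of any of big_roll, bottle, beaker, stopper, notepad, driver from where it was at the start of the episode above 0.03 m).
It also fails if it takes over 54 s, if anything falls off the work surface, if the arm or the gripper's body presses on something with over 40 N, if the wrist force passes 120 N, or if a joint passes its speed limit or range.

## Working session

There is one attempt and no reset: what is moved stays moved. The work goes in short steps, Python scripts to look and compute and a tool call to move; the robot and the scene stay as the last step left them, time stands still between calls to the robot, and variables do not carry over. Pictures are saved under pics/ and viewed, at most 10 in all, crops included, and the job is handed in when it is done.

Besides the shell and the picture viewer there is one more tool, called after "Call:" as name(argument=value, ...) on one line, values as JSON. move_arm: Moves the arm, as the interface text tells. Its arguments: {"type":"object","properties":{"deltas":{"type":"string"},"squeeze":{"type":"number"}},"required":["deltas"]}

```bash
mkdir -p pics; cat > h.py <<'E'
import numpy as np, cv2
from scipy.spatial.transform import Rotation as R
from station import bot, imaging, workorder
def cal(n):
    c=imaging.get_calibration(n); a=np.array(c["attitude"],float)
    M=a if a.shape==(3,3) else R.from_rotvec(a).as_matrix()
    return np.array(c["camera_matrix"]),np.array(c["xyz"]),M
def ray(c,uv,z):
    K,p,M=c; d=M@np.linalg.solve(K,[uv[0],uv[1],1]); return p+d*(z-p[2])/d[2]
def proj(c,X):
    K,p,M=c; q=K@(M.T@(np.array(X)-p)); return q[:2]/q[2]
def save(im,n): cv2.imwrite("pics/"+n,cv2.cvtColor(im,cv2.COLOR_RGB2BGR))
E
python3 - <<'E'
from h import *
for n in("scene","side","wrist"):
    c=cal(n);im=imaging.grab_frame(n);np.save(n,im);save(im,n+"0.png");print(n,c[0].tolist(),c[1],c[2].round(3).tolist())
print(imaging.get_calibration("scene")["attitude"],bot.get_obs())
E
```

```text
scene [[543.2572222262479, 0.0, 324.9735367477765], [0.0, 543.2572222262479, 239.9489661326391], [0.0, 0.0, 1.0]] [ 1.19315949 -0.04031934  0.87633232] [[0.059, 0.76, -0.648], [0.998, -0.045, 0.038], [-0.0, -0.649, -0.761]]
side [[507.6237856891589, 0.0, 316.2656018289429], [0.0, 507.6237856891589, 240.51572608226854], [0.0, 0.0, 1.0]] [ 0.41388204 -0.59337029  0.77785051] [[0.978, -0.167, 0.122], [-0.206, -0.761, 0.616], [-0.01, -0.627, -0.779]]
wrist [[336.9436507340112, 0.0, 318.25752358657417], [0.0, 336.9436507340112, 240.76309924783044], [0.0, 0.0, 1.0]] [0.55050358 0.07229865 0.38243665] [[1.0, 0.001, -0.001], [0.0, -0.96, -0.281], [-0.002, 0.281, -0.96]]
[-1.85714408 -1.75140443  0.64541958] {'t': 0.15, 'joint_pos': array([-2.15321067e-01,  3.81060648e-01,  1.29802438e+00,  2.19954177e-05,
        1.46360059e+00, -2.15289132e-01]), 'qd': array([ 0.00074912, -0.00086271, -0.00157352, -0.00107583,  0.00063183,
       -0.00129813]), 'effort': array([ 2.75231861e-03, -4.38084304e+01, -2.24613369e+01,  7.13452022e-02,
        3.43442336e-02, -8.91773107e-05]), 'ee_pos': array([5.49808886e-01, 3.31613375e-05, 2.52290178e-01]), 'tool_rot': array([-2.22082050e+00, -2.22074433e+00,  8.97404306e-04]), 'contact_force': array([-0.11130321,  0.35905862,  0.58142078]), 'moment': array([-0.0080239 , -0.02264599,  0.04345297]), 'grasp_force': 0.0, 'opening': 0.08834428124679017}
```

View pics/scene0.png

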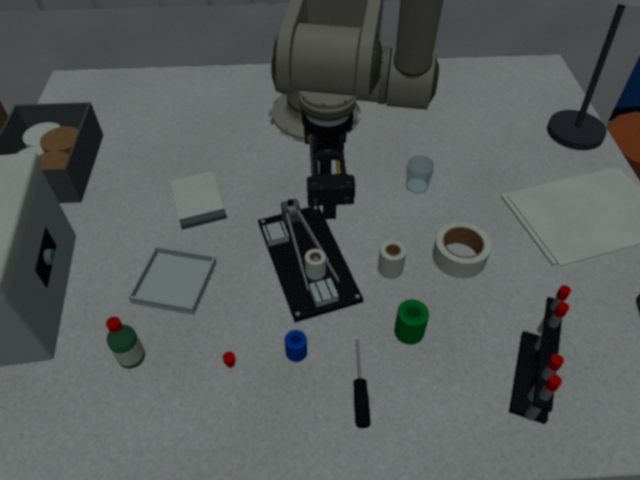

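View pics/side0.png

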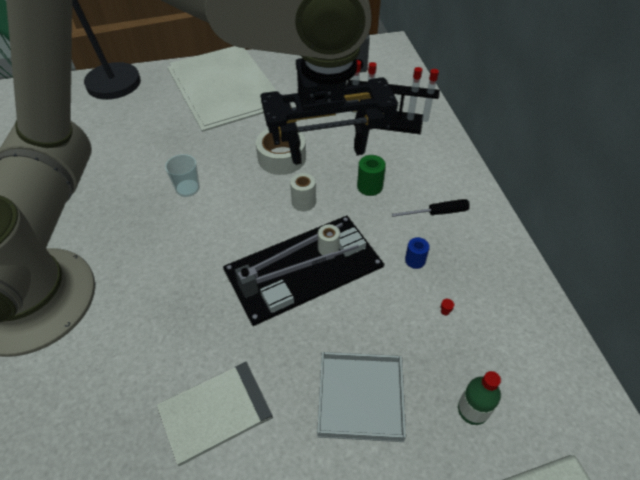

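The white rolls are at scene (316,262), which is on the spindle between the arms, (391,260), which is loose on the table, and the large one at (462,250). The blue and green ones are excluded. The roll on the spindle fits the description. I'll measure it now and enlarge it.

```bash
python3 - <<'E'
from h import *
out={}
for n,box in(("scene",(250,195,370,325)),("side",(215,210,395,330))):
    c=cal(n);im=np.load(n+".npy");x0,y0,x1,y1=box
    m=np.zeros((480,640),np.uint8);m[y0:y1,x0:x1]=(im[y0:y1,x0:x1].max(2)<60)*255
    m=cv2.morphologyEx(m,cv2.MORPH_OPEN,np.ones((3,3)))
    cs,_=cv2.findContours(m,0,2);k=max(cs,key=cv2.contourArea)
    P=np.array([ray(c,q[0],0.012)[:2] for q in k],np.float32)*1000
    print(n,"plate",cv2.minAreaRect(P))
    # roll top
    g=cv2.resize(im[y0:y1,x0:x1],None,fx=4,fy=4,interpolation=cv2.INTER_CUBIC);save(g,n+"c.png")
# tray: contour
c=cal("side");im=np.load("side.npy")
for n,box in(("side",(305,340,420,450)),("scene",(120,235,225,325))):
    c=cal(n);im=np.load(n+".npy");x0,y0,x1,y1=box
    hsv=cv2.cvtColor(im,cv2.COLOR_RGB2HSV);print(n,im[(y0+y1)//2,(x0+x1)//2],im[y0+3,x0+3])
a=cv2.imread("pics/scenec.png");b=cv2.imread("pics/sidec.png")
a=cv2.resize(a[:, :],None,fx=.9,fy=.9)
im=np.zeros((600,800,3),np.uint8)
s=cv2.imread("pics/scene0.png")[235:310,270:370]; d=cv2.imread("pics/side0.png")[215:290,290:390]
im[:300,:400]=cv2.resize(s,(400,300),interpolation=2);im[:300,400:]=cv2.resize(d,(400,300),interpolation=2)
w=cv2.imread("pics/wrist0.png");im[300:,:400]=cv2.resize(w,(400,300))
im[300:,400:]=cv2.resize(cv2.imread("pics/side0.png")[340:450,300:447],(400,300))
cv2.imwrite("pics/mix.png",im)
E
```

```text
scene plate ((487.5728759765625, -24.979400634765625), (187.4853057861328, 330.0162658691406), 88.30060577392578)
side plate ((497.894775390625, -41.772705078125), (268.51373291015625, 142.66720581054688), 15.98801040649414)
side [131 145 143] [132 140 135]
scene [102 112 113] [109 114 113]
```

View pics/mix.png

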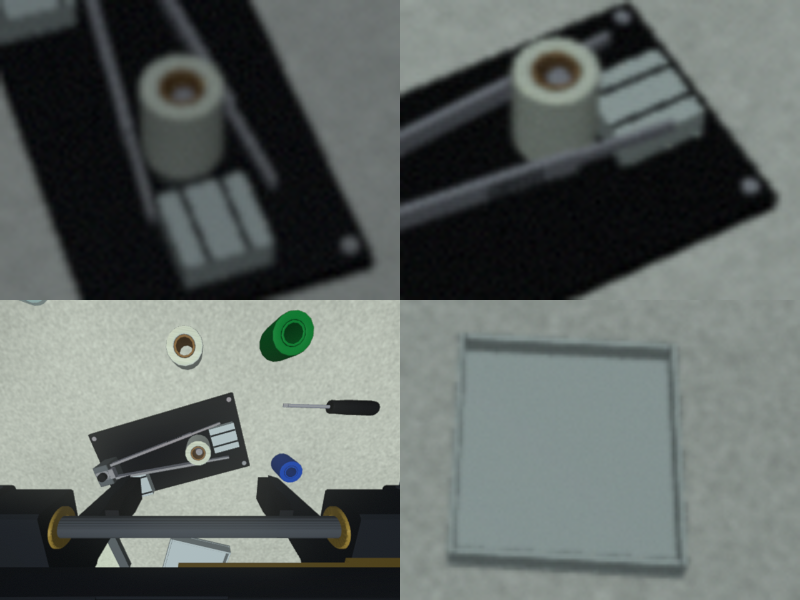

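The crop confirms the roll on the spindle, with the spindle visible in its bore. The gauge under the tips has lines at about 185 and 222 across a face of about 90 px. That is a ratio of roughly 0.42, so it's the narrow block and the target gap is 20 mm. The tray is empty. I'll cross-check positions with the wrist image.

```bash
python3 - <<'E'
from h import *
c=cal("wrist");im=np.load("wrist.npy")
m=np.zeros((480,640),np.uint8);m[145:310,140:405]=(im[145:310,140:405].max(2)<70)*255
m=cv2.morphologyEx(m,cv2.MORPH_OPEN,np.ones((3,3)));m[298:,:]=0
cs,_=cv2.findContours(m,0,2);k=max(cs,key=cv2.contourArea)
P=np.array([ray(c,q[0],0.012)[:2] for q in k],np.float32)*1000
print(cv2.minAreaRect(P), k[:,0].min(0),k[:,0].max(0))
# roll top: white-ish blob in each view, brown core blob
for n,b in(("wrist",(290,220,345,265)),("scene",(300,245,330,280)),("side",(315,222,345,250))):
    c=cal(n);im=np.load(n+".npy").astype(int);x0,y0,x1,y1=b;s=im[y0:y1,x0:x1]
    br=((s[...,0]-s[...,2])>25).astype(np.uint8)
    p=cv2.findNonZero(br);(e)=cv2.minEnclosingCircle(p);bb=cv2.boundingRect(p)
    uv=(x0+bb[0]+bb[2]/2-.5,y0+bb[1]+bb[3]/2-.5);print(n,bb,uv,"bore top ->",ray(c,uv,.076).round(4))
for x,n in(((361.7,397),"side"),((174,280),"scene")): print(n,"tray",ray(cal(n),x,.012).round(4))
c=cal("side")
for q in((467,343),(668,355),(680,565),(455,555)): 
    print(ray(c,(300+(q[0]-400)/2.72,340+(q[1]-300)/2.727),.022).round(3))
st=np.array([.498,-.042]);
for n in("scene","side","wrist"):
    im=np.load(n+".npy").copy();im=cv2.resize(im,None,fx=1,fy=1)
# scene gauge profile across lines: rectify gauge top at z=.030
th=np.radians(16);U=np.array([np.cos(th),np.sin(th)]);V=np.array([-U[1],U[0]])
im=np.load("scene.npy");c=cal("scene")
for gx in(.108,):
    prof=[int(cv2.getRectSubPix(im,(1,1),tuple(map(float,proj(c,[*(st+gx*U+y*V),.03])))).mean()) for y in np.arange(-.026,.027,.002)]
    print(prof)
E
```

```text
((496.24462890625, -35.94197082519531), (268.2928466796875, 137.227783203125), 16.054489135742188) [143 149] [398 297]
wrist (15, 14, 24, 23) (316.5, 245.0) bore top -> [ 0.5484 -0.0215  0.076 ]
scene (11, 9, 9, 3) (315.0, 255.0) bore top -> [ 0.5481 -0.0214  0.076 ]
side (9, 6, 11, 8) (329.0, 231.5) bore top -> [ 0.5504 -0.023   0.076 ]
side tray [ 0.5382 -0.3079  0.012 ]
scene tray [ 0.5433 -0.2998  0.012 ]
[ 0.496 -0.233  0.022]
[ 0.61  -0.265  0.022]
[ 0.579 -0.382  0.022]
[ 0.463 -0.352  0.022]
[11, 14, 24, 44, 70, 95, 108, 111, 109, 97, 73, 68, 91, 107, 111, 111, 111, 110, 109, 98, 78, 76, 96, 108, 110, 107, 88]
```

The gauge profile has lines at -5 and +15 mm, so the spacing is 20 mm and the block in use is the narrow one. Plate centre is about (0.4965, -0.037) with yaw 16°. The roll is at (0.549, -0.022), and the tray at (0.537, -0.308). I'll grasp the roll with the jaws along the stand's x, since the fingers fit between the arms that way.

Call:
move_arm(deltas="0 -11 -1 20 -8; 0 -22 -1 50 -16; 0 -22 -1 90 -16; 0 -22 -1 130 -16; 0 -22 -1 150 -16; 0 -22 -1 150 -16; 0 -22 -1 150 -16", squeeze=12)

```text
t: 0.85
ee_pos: [0.5493, -0.0221, 0.1033]
tool_rot: [1.89, 2.509, 0.0]
contact_force: [0.4, 0.8, 1.0]
opening: 0.0883
grasp_force: 0.0
```

```bash
python3 - <<'E'
from h import *
print(bot.get_obs()["ee_pos"])
c=cal("wrist");im=imaging.grab_frame("wrist");np.save("w1",im)
for p in ([.549,-.022,.076],): print(proj(c,p))
save(im,"w1.png")
E
```

```text
[ 0.54932146 -0.02205458  0.10332426]
[316.74298842 289.61697826]
```

View pics/w1.png

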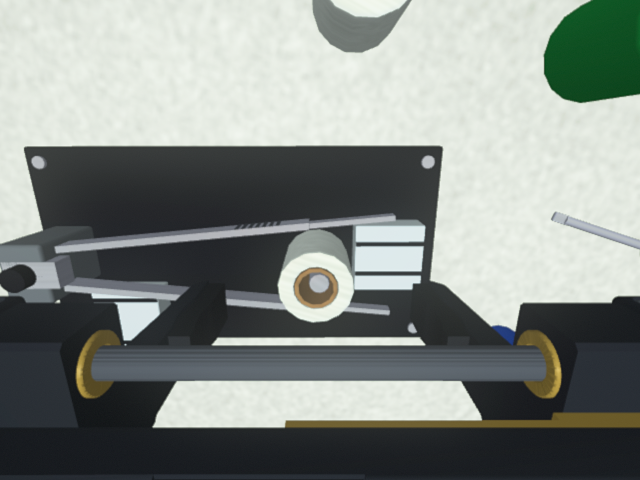

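The bore is at pixel (317,288) against a prediction of (317,290), and the plate is square to the view, so the jaws are centred. Next I descend and grip.

Call:
move_arm(deltas="0 0 0 25 0; 0 0 0 47 0; 0 0 0 47 0; 170 0 0 47 0; 170 0 0 47 0; 170 0 0 47 0; 170 0 0 47 0; 170 0 0 47 0; 170 0 0 47 0; 170 0 0 47 0", squeeze=12)

```text
t: 1.9
ee_pos: [0.549, -0.022, 0.0559]
tool_rot: [1.891, 2.509, -0.0]
contact_force: [-0.6, -0.8, 2.1]
opening: 0.0396
grasp_force: 12.0
```

Call:
move_arm(deltas="170 0 0 -20 0; 170 0 0 -50 0; 170 0 0 -80 0; 170 -30 -10 -80 0; 170 -70 -23 -80 0; 170 -110 -37 -80 0; 170 -150 -50 -80 0; 170 -190 -63 -80 0; 170 -230 -76 -80 0; 170 -260 -86 -80 0")

```text
t: 2.9
ee_pos: [0.5375, -0.2981, 0.1355]
tool_rot: [-1.892, -2.508, 0.0]
contact_force: [-0.8, 0.5, -0.9]
opening: 0.04
grasp_force: 12.0
```

Call:
move_arm(deltas="170 -12 -4 0 0; 170 -12 -4 30 0; 170 -12 -4 60 0; 170 -12 -4 80 0; 170 -12 -4 90 0; 170 -12 -4 90 0; 170 -12 -4 90 0")

```text
t: 3.6
ee_pos: [0.5379, -0.3082, 0.0467]
tool_rot: [1.889, 2.508, -0.0]
contact_force: [0.5, 0.2, -1.4]
opening: 0.0403
grasp_force: 12.0
```

```bash
python3 - <<'E'
from h import *
im=imaging.grab_frame("side");a=cv2.resize(im[300:460,260:500],(600,400),interpolation=2);save(a,"p1.png")
E
```

```text
(no output)
```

View pics/p1.png

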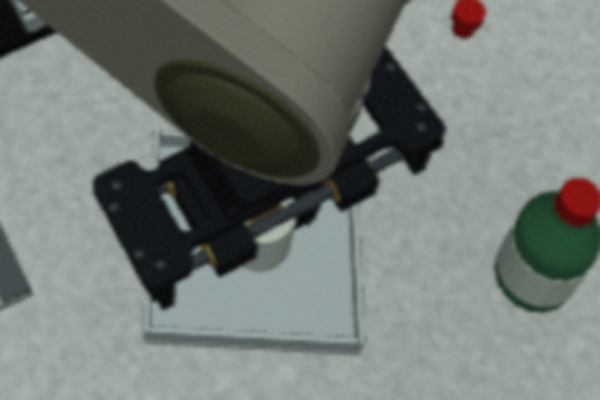

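The roll hangs at (270,245) in the crop, over the middle of the tray. I'll lower it gently.

Call:
move_arm(deltas="170 0 0 6 0; 170 0 0 10 0; 170 0 0 12 0; 170 0 0 13 0; 170 0 0 13 0")

```text
t: 4.15
ee_pos: [0.5374, -0.3083, 0.0327]
tool_rot: [-1.891, -2.509, -0.0]
contact_force: [-0.1, 0.2, 0.0]
opening: 0.0401
grasp_force: 12.0
```

Call:
move_arm(deltas="170 0 0 0.7 0; 170 0 0 1.2 0; 170 0 0 1.2 0")

```text
t: 4.45
ee_pos: [0.5375, -0.3083, 0.0319]
tool_rot: [1.89, 2.509, -0.0]
contact_force: [-1.1, 0.6, 2.9]
opening: 0.04
grasp_force: 12.0
```

Call:
move_arm(deltas="90 0 0 1 0; 90 0 0 1 0; 90 0 0 1 0; 90 0 0 1 0; 90 0 0 1 0; 90 0 0 -20 0; 90 0 0 -50 0; 0 0 0 -90 0; 0 0 0 -100 0; 0 0 0 -100 0")

```text
t: 5.45
ee_pos: [0.5379, -0.3086, 0.133]
tool_rot: [1.889, 2.506, -0.0]
contact_force: [-0.0, 0.1, 0.9]
opening: 0.0786
grasp_force: 0.0
```

```bash
python3 - <<'E'
from h import *
print(bot.get_obs()["joint_pos"].round(2))
im=imaging.grab_frame("wrist");save(im,"p2.png")
E
```

```text
[-0.71  0.6   1.27 -0.    1.26 -0.99]
```

View pics/p2.png

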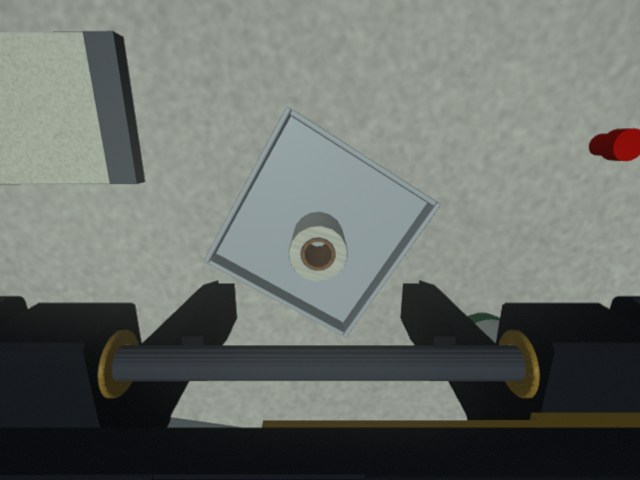

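The roll stands upright in the tray, with its bore at (318,253). Next I go over the finger grips with a 90° turn.

Call:
move_arm(deltas="0 10 2 0 8; 0 40 8 0 16; 0 75 15 0 24; 0 110 22 0 32; 0 150 30 0 40; 0 185 37 0 48; 0 220 44 0 56; 0 250 50 0 64; 0 265 53 6 72; 0 272.5 54 13 80")

```text
t: 6.5
ee_pos: [0.5132, -0.0297, 0.1168]
tool_rot: [-3.061, -0.7, 0.004]
contact_force: [-0.0, -0.1, 0.9]
opening: 0.0878
grasp_force: 0.0
```

Call:
move_arm(deltas="0 0 0 0 8; 0 0 0 0 10; 0 0 0 0 10; 0 0 0 0 10")

```text
t: 6.9
ee_pos: [0.5137, -0.0313, 0.1174]
tool_rot: [-3.11, -0.439, 0.003]
contact_force: [0.3, -0.7, -0.7]
opening: 0.0884
grasp_force: 0.0
```

```bash
python3 - <<'E'
from h import *
print(bot.get_obs()["ee_pos"])
c=cal("wrist");im=imaging.grab_frame("wrist");np.save("w2",im);save(im,"w2.png")
th=np.radians(16);U=np.array([np.cos(th),np.sin(th)]);V=np.array([-U[1],U[0]]);o=np.array([.5488,-.0218])-.055*U
for x,y,z in((55,0,70),(99.1,28.6,48),(99.1,-28.6,48),(19.5,25,48),(19.5,-25,48)): print(x,y,proj(c,[*(o+x/1e3*U+y/1e3*V),z/1e3]).round(1))
E
```

```text
[ 0.5137307  -0.03133169  0.11743667]
55 0 [318.9 213. ]
99.1 28.6 [268.1 127.8]
99.1 -28.6 [369.9 127.9]
19.5 25 [279.  261.2]
19.5 -25 [358.5 261.4]
```

View pics/w2.png

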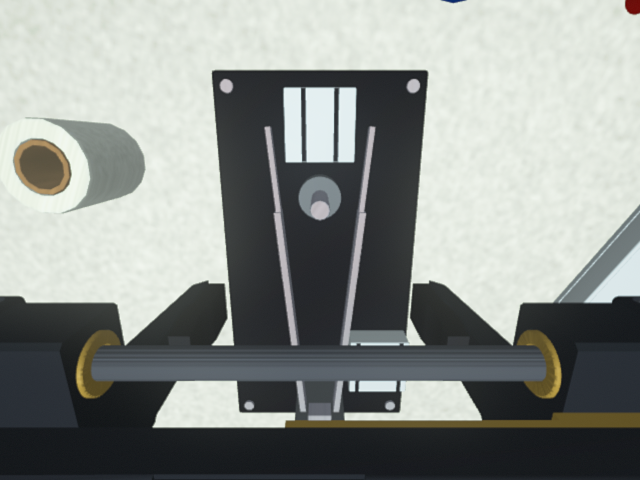

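The spindle top is at (320,210) and the tips at (268,128) and (372,128), all within 2–3 px of prediction. The lines are at 303 and 336, so narrow again. Next I descend and close partway.

Call:
move_arm(deltas="0 0 0 30 0; 0 0 0 60 0; 0 0 0 80 0; 0 0 0 80 0; 130 0 0 80 0; 130 0 0 80 0; 160 0 0 80 0; 160 0 0 80 0; 160 0 0 80 0; 160 0 0 80 0", squeeze=12)

```text
t: 7.95
ee_pos: [0.5149, -0.0316, 0.039]
tool_rot: [3.11, 0.437, 0.003]
contact_force: [2.5, 0.6, 1.7]
opening: 0.0423
grasp_force: 3.6
```

```bash
python3 - <<'E'
from h import *
print(bot.get_obs()["opening"],bot.get_obs()["grasp_force"])
im=imaging.grab_frame("wrist");save(im,"w3.png")
E
```

```text
0.04232437165983425 3.567105259321579
```

View pics/w3.png

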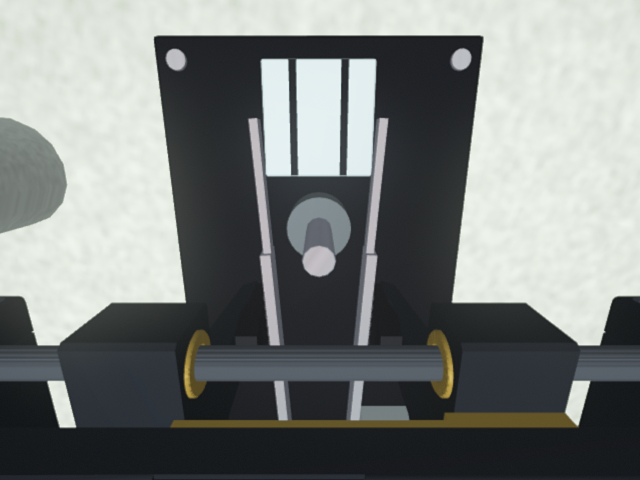

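The tips are at (254,120) and (382,120), symmetric about the lines at 292 and 344. I'll let the fingers settle and measure the gap from the pixels.

```bash
cat >> h.py <<'E'
def gap(tag):
    c=cal("wrist");im=imaging.grab_frame("wrist");save(im,tag+".png")
    g=im[122:132].mean(0).mean(1); 
    o=bot.get_obs();print(o["t"],"open",o["opening"],"gf",o["grasp_force"],"ee",o["ee_pos"].round(4))
    print([int(v) for v in g[225:415]])
    return c,im
E
python3 -c "
from h import *
c,im=gap('w4')
for a,b in((259,378),): print(np.linalg.norm(ray(c,(a,120),.0455)-ray(c,(b,120),.0455)))"
```

```text
8.05 open 0.03430405948174283 gf 4.767198236659169 ee [ 0.5152 -0.0315  0.039 ]
[42, 42, 42, 42, 42, 42, 42, 43, 43, 43, 43, 43, 43, 44, 44, 44, 44, 44, 45, 45, 45, 45, 46, 46, 46, 46, 46, 47, 47, 47, 46, 49, 83, 151, 192, 193, 192, 192, 192, 192, 189, 164, 103, 116, 188, 238, 237, 236, 236, 236, 236, 236, 236, 236, 236, 236, 237, 236, 236, 236, 237, 237, 237, 236, 203, 84, 58, 62, 63, 62, 63, 102, 188, 239, 238, 237, 237, 237, 237, 236, 236, 237, 237, 237, 237, 236, 236, 236, 236, 236, 236, 236, 236, 236, 236, 236, 236, 236, 236, 236, 236, 236, 236, 236, 236, 236, 236, 236, 236, 236, 236, 236, 236, 238, 224, 110, 58, 58, 59, 59, 57, 68, 153, 239, 237, 235, 235, 235, 235, 234, 235, 234, 234, 235, 234, 234, 234, 234, 234, 234, 235, 230, 184, 108, 119, 168, 193, 193, 192, 192, 192, 193, 187, 149, 64, 42, 44, 44, 44, 44, 43, 43, 43, 43, 43, 42, 42, 42, 42, 41, 41, 41, 41, 41, 40, 40, 40, 40, 39, 39, 40, 39, 39, 39, 39, 39, 39, 38, 38, 38]
0.04125528729663494
```

Call:
move_arm(deltas="160 0 0 0 0; 160 0 0 0 0; 160 0 0 0 0; 160 0 0 0 0; 160 0 0 0 0")

```text
t: 8.55
ee_pos: [0.5152, -0.0315, 0.039]
tool_rot: [3.11, 0.437, 0.004]
contact_force: [4.6, 1.0, 3.7]
opening: 0.0329
grasp_force: 5.0
```

Call:
move_arm(deltas="167 0 0 0 0; 172 0 0 0 0; 172 0 0 0 0; 172 0 0 0 0; 172 0 0 0 0")

```text
t: 9.05
ee_pos: [0.5153, -0.0315, 0.039]
tool_rot: [3.11, 0.437, 0.004]
contact_force: [7.3, 1.2, 2.2]
opening: 0.029
grasp_force: 5.7
```

```bash
python3 -c "
from h import *
c,im=gap('w5')"
```

```text
9.1 open 0.028665710691375922 gf 5.699415521230549 ee [ 0.5153 -0.0315  0.039 ]
[41, 41, 41, 41, 42, 41, 42, 42, 42, 42, 42, 43, 43, 43, 43, 43, 44, 44, 44, 44, 44, 44, 45, 45, 45, 45, 45, 46, 46, 46, 46, 47, 47, 47, 48, 47, 46, 60, 138, 225, 235, 236, 236, 236, 236, 236, 236, 236, 236, 236, 236, 236, 236, 236, 227, 195, 192, 192, 193, 193, 193, 193, 180, 124, 87, 62, 61, 62, 62, 60, 64, 124, 215, 238, 237, 236, 236, 236, 236, 236, 236, 236, 236, 236, 237, 236, 236, 236, 236, 236, 236, 236, 236, 236, 236, 236, 236, 236, 236, 236, 236, 236, 236, 236, 236, 236, 236, 236, 236, 236, 236, 236, 236, 238, 223, 93, 55, 58, 59, 58, 58, 64, 87, 132, 184, 194, 193, 193, 193, 193, 192, 198, 220, 235, 235, 235, 234, 234, 234, 234, 234, 234, 234, 234, 234, 234, 232, 200, 113, 51, 43, 46, 45, 45, 45, 45, 44, 44, 44, 44, 44, 43, 43, 43, 42, 42, 42, 42, 41, 41, 41, 41, 41, 41, 41, 40, 40, 40, 40, 40, 39, 39, 39, 39, 39, 38, 38, 39, 38, 38]
```

View pics/w5.png

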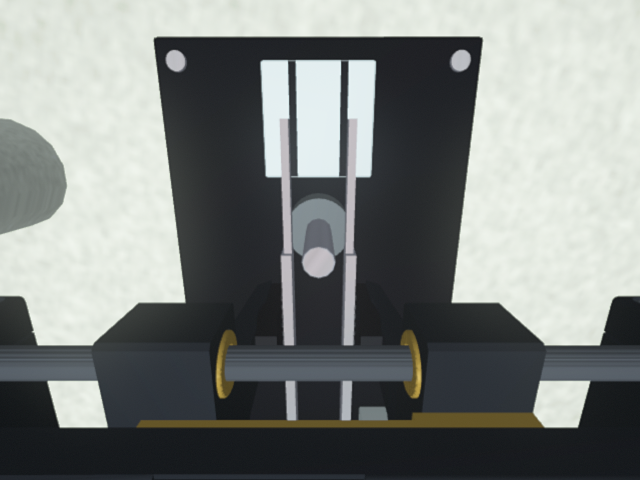

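```bash
python3 -c "
from h import *
c=cal('wrist')
f=lambda a,b,z:np.linalg.norm(ray(c,(a,127),z)-ray(c,(b,127),z))
print('gap',f(287.8,348,.0455),'lines',f(292.5,343.5,.030),'outer',f(279,356.5,.0455))"
```

```text
gap 0.02099374400032861 lines 0.020010267708644374 outer 0.027026814734842877
```

The measured gap is about 21 mm, and the lines calibrate to 20.0 mm, so I'll close two more counts and hold.

Call:
move_arm(deltas="174 0 0 0 0; 174 0 0 0 0; 174 0 0 0 0; 174 0 0 0 0; 174 0 0 0 0; 174 0 0 0 0; 174 0 0 0 0; 174 0 0 0 0; 174 0 0 0 0; 174 0 0 0 0")

```text
t: 10.1
ee_pos: [0.5154, -0.0315, 0.039]
tool_rot: [3.11, 0.437, 0.005]
contact_force: [6.2, 2.5, 2.1]
opening: 0.0277
grasp_force: 5.9
```

Call:
move_arm(deltas="174 0 0 0 0; 174 0 0 0 0; 174 0 0 0 0; 174 0 0 0 0; 174 0 0 0 0; 174 0 0 0 0; 174 0 0 0 0; 174 0 0 0 0; 174 0 0 0 0; 174 0 0 0 0")

```text
t: 11.1
ee_pos: [0.5154, -0.0316, 0.039]
tool_rot: [3.11, 0.437, 0.004]
contact_force: [6.3, 1.6, 2.6]
opening: 0.0279
grasp_force: 5.9
```

Call:
move_arm(deltas="174 0 0 0 0; 174 0 0 0 0; 174 0 0 0 0; 174 0 0 0 0; 174 0 0 0 0; 174 0 0 0 0; 174 0 0 0 0; 174 0 0 0 0")

```text
t: 11.9
ee_pos: [0.5154, -0.0315, 0.039]
tool_rot: [3.11, 0.437, 0.005]
contact_force: [5.4, 2.6, 2.7]
opening: 0.0282
grasp_force: 5.9
```

```bash
python3 -c "
from h import *
c=cal('wrist');im=imaging.grab_frame('wrist');g=im[122:132].mean(0).mean(1)
print(g[275:295].astype(int),g[340:362].astype(int),bot.get_obs()['opening'],bot.get_obs()['grasp_force'])
c=cal('side');im=imaging.grab_frame('side')
save(cv2.resize(im[220:450,200:440],(600,575),interpolation=2),'end.png')"
```

```text
[236 236 236 236 237 233 214 193 192 192 193 193 193 192 171  99  72  62
  62  61] [ 91  55  59  59  59  75 116 159 193 194 193 193 193 192 193 209 233 235
 235 234 235 234] 0.027898961095590112 5.882927201455459
```

View pics/end.png

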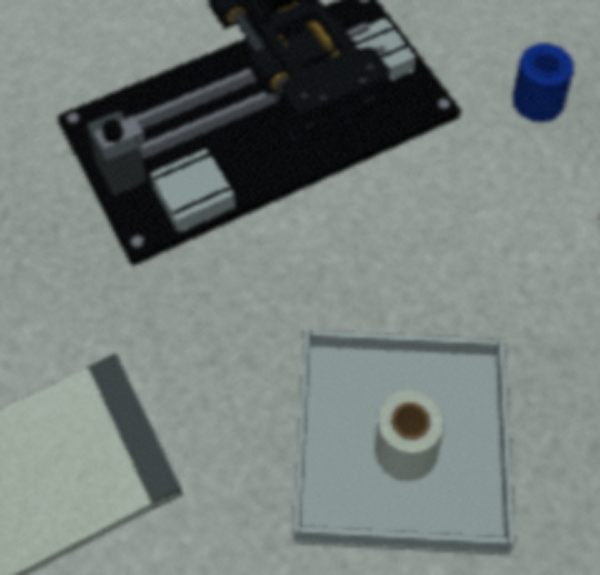

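The roll stands upright in the tray at (410,435) in the crop. The tip inner edges are at 289.5 and 346.8 px, which is about 20.0 mm, and steady.

```bash
python3 -c "
from station import workorder
print(workorder.job_done())"
```

```text
the job is handed in; nothing more can be done
None
```

The job is handed in: the small roll stands upright in the tray, and the tweezers are held steady at about a 20 mm tip gap, matching the narrow gauge under the tips (no verdict was returned).

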